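# Hold the sample mount over the cold block, squared by the try square

## Task

Stand the try square on the bench with its upright blade flush against the bare near face of the copper cold block, about the middle of it, and let go of it: it is our upright to sight by. Then pick up the copper sample mount by its mast, lift it over the vacuum line and its gauge, which neither you nor the parts may bump at any time, and hold it about a centimetre above the top of the cold block, level, centred and with its edges parallel to the block's, touching neither block nor square. Finish still holding it there so that I can slip the foil underneath, and leave the spare aluminium mount and everything else where it is.

Things in the scene. Friction and masses are not known exactly. Their poses are not given: they have to be found in the camera images.
- cold_block: copper block fixed to the bench, 92 mm along its x, 80 mm along its y, 35 mm high. Origin: centre of its underside, on the bench. Its -x face (46 mm from the origin, towards the robot) is the bare near face for the square; two thin copper tubes leave the opposite, +x face (to 138 mm from the origin, below 30 mm high); a steel toe clamp stands at each y side, 74 mm out from the origin at most and below 28 mm high.
- block_top (a point): centre of the cold block's flat top, 35 mm above the bench.
- mount_grip (a point): the copper sample mount (about 0.6 kg): a flat foot 80 mm along its x, 68 mm along its y, 8 mm thick, with an upright copper mast in the middle, 24 mm (x) by 16 mm (y) and 60 mm tall, a small green chip carrier on the mast's x faces. This point is the middle of the mast, 38 mm above the underside of the foot (68 mm in all); the mount looks the same turned half round. On the centred mount the block shows a 6 mm margin all round.
- mount_foot (a point): centre of the underside of the copper mount's foot, 38 mm below mount_grip.
- square_grip (a point): steel try square (about 0.44 kg) standing on its dark stock, which lies along its x: 120 mm long, 20 mm thick (y), 22 mm high. This point is in the stock, half-way up (11 mm above the bench) and 68 mm behind the end with the blade (+x); the stock reaches 52 mm behind it. The bright blade, 4 mm thick (y) and 18 mm wide (x), stands up from the +x end to 75 mm above the bench, its outer edge in one plane with the stock's +x end. Grip it across the stock.
- square_face (a point): the centre line of the square's +x end, 17.5 mm above the bench: the end that goes flush to the block. Sliding the standing square along the bench takes about 2 to 6 N, so a clearly harder push shows that it has met the block.
- square_tip (a point): top of the blade's outer edge, 75 mm above the bench, straight above square_face.
- line: stainless vacuum line fixed across the bench along its x, between mounts and block. Origin on the bench below the pipe; the pipe reaches from 202 mm behind (-x) to 264 mm ahead (+x) of it, then a hose goes on over the far edge. Pipe 28 mm thick, its axis 58 mm above the bench; aluminium clamps on it reach 85 mm high and 29 mm to either side (saddle feet 35 mm), an angle valve with red knob at 235 mm ahead reaches 141 mm high.
- gauge_top (a point): top of the upright gauge on the line, its highest point, 150 mm above the bench; gauge 52 mm thick at most.
- spare_grip (a point): bystander: spare mount of plain aluminium, otherwise just like the copper one; the middle of its mast, 38 mm above the bench.
- grease: bystander: white jar with paper label, 52 mm across, 50 mm high; origin at its underside.
- spanner: bystander: steel spanner 160 mm long, lying flat; origin about its middle.
- driver: bystander: screwdriver 180 mm long with red handle, lying; origin about its middle.
- blank: bystander: small stainless blank flange, 40 mm across, 10 mm high; origin at its underside.
- gasket: bystander: copper gasket ring, 48 mm across, 4 mm high; origin at its underside.
- clamp: bystander: round aluminium flange clamp, 54 mm across, 16 mm high; origin at its underside.
Mind the look-alikes: they are no part of the job. There is more than one size of the part that bears square_grip; the job needs the middle-sized.

How it is judged:
By the outcome, as a careful person would: the job done as asked, in the order asked, and still so for the second after the job is handed in, while the arm keeps its last pose, push and grip.
It also fails if it takes over 61 s, if anything falls off the work surface, if the arm or the gripper's body presses on something with over 40 N, if the wrist force passes 120 N, or if a joint passes its speed limit or range.

## Robot

A 6-joint arm with a two-finger parallel gripper is mounted at the origin on the work surface. World frame = base frame: x ahead of the robot, y to its left, z up, the work surface at z = 0. Lengths are in mm, angles in rad, forces in N, time in s.
With the tool pointing down it reaches from about 275 to 850 mm from the base axis. Payload 19 kg.
Tool frame: the origin (TCP) lies midway between the tips of the shut fingers; the grasp point (between the pads) lies 19 mm behind it; x points along the fingers, z is the direction in which the jaws open and shut, and the axes are right-handed (so a half turn about x gives the same grasp; the last joint's range is limited). The gripper opens to 85 mm and grips with 20 to 120 N. Pads are 22 mm wide; open, the fingers measure 114 mm over their backs; the gripper's body (76 mm by 85 mm) begins 54 mm behind the grasp point. The pads swing forward as they close: fully open they stand 13 mm farther back than shut.
Start: joints at [1.143, 0.15, 1.437, -0, 1.554, -0.134], TCP at [166.519, 550.329, 231.267] pointing down, gripper open.
Joint ranges: [-2.8, 2.8], [-0.68, 2.1], [0.12, 2.68], [-1.39, 4.53], [0.16, 2.79], [-2.81, 2.81]. Speed limits (rad/s): [1.89, 1.89, 2.22, 3.01, 3.01, 3.01].

## Interface

Orientations are given as a unit quaternion [w, x, y, z].
In Python, from rig import sense, camera, finish_job gives the robot as it stands.
- The arm moves only by the shell command python3 -m handwheel 'ROWS'. ROWS is JSON, a list of rows, each a list of 3 entries, a list of its own where there are three numbers: the shift along the tool's x, y, z in mm, then the turn, a rotation vector about the tool's x, y, z in rad, then the finger opening in mm, from 0 to 85.4. In form: [[[dx, dy, dz], [wx, wy, wz], fingers], ...]. A call has 1 to 20 rows; each row is the pose to reach, as a shift and turn from the pose commanded when the call began, along the tool's axes at that moment; what a row does not reach only later rows make up. A row lasts 1/12 s, in which the tool goes at most 41.7 mm and 7.16 degrees, less where a joint would pass 70% of its speed; a pose out of reach is approached as far as the arm can. A call with a gripper value outside its range is refused whole. The fingers move at their own pace and stop on an object; the grip force is fixed at half the most. Time passes only in rows, so rows that repeat a pose let the fingers close. It gives the time, the measured TCP pose, the force and the opening at its end, in the units of the state.
- sense(): the state, without advancing time (a new reading comes with each control period).
- camera(name): name is "scene" or "side" or "wrist"; returns a dict with "color" (420x560x3 uint8, blue, green, red), "range_z" (420x560 float32, mm along the optical axis (not along the pixel's ray), 0 where there is no reading), "fx", "fy", "cx", "cy" (pixels), "T" (4x4, takes a point from camera to world coordinates). Camera axes: x right, y up, looking along -z (the intrinsics and any distortion apply to the point x, -y, -z); pixel columns grow to the right and rows downward; lengths in mm; the calibration is good to about 2 mm. A picture is of the moment at which its call begins.
- finish_job(): hands the job in, once; it reports no verdict.
The state is a dict: "time": time; "joint_pos": joint angles; "dq": joint speeds; "joint_torque": joint torques, N m; "eef_pos": TCP position; "orientation": TCP orientation; "wrist_force": force on the tool from outside, world axes, zero at the start; "moment": the same for the moment, N m; "finger_gap": opening from 0.0 (shut) to 1.0 (fully open).
Only numpy, scipy, OpenCV 4.12 (cv2) and the standard library are available. Lean on these libraries where they do the work, as an engineer would, in place of code of your own. Each camera call takes 0.05 s, during which the arm holds its last target. There are 200 camera calls.

## Working session

There is one attempt and no reset: what is moved stays moved. The work goes in short steps, Python scripts to look and compute and a shell command to move; the robot and the scene stay as the last step left them, time stands still between calls to the robot, and variables do not carry over. Pictures are saved under pics/ and viewed, about 8 in all and at most 12, crops included, and the job is handed in when it is done.

```bash
mkdir -p pics; ls
python3 - <<'E'
from rig import sense,camera
import cv2,numpy as np,pickle
s=sense();print({k:np.round(v,3).tolist() for k,v in s.items()})
d={n:camera(n) for n in("scene","side","wrist")}
pickle.dump(d,open('c0.pkl','wb'))
for n in d:
  c=d[n];print(n,c['fx'],c['fy'],c['cx'],c['cy'],[k for k in c if k not in('color','range_z')]);print(c['T'].round(3).tolist())
cv2.imwrite('pics/a.png',d['scene']['color']);cv2.imwrite('pics/b.png',d['side']['color'])
E
```

```text
pics
{'time': 0.0, 'joint_pos': [1.143, 0.151, 1.438, -0.0, 1.554, -0.134], 'dq': [0.001, 0.002, 0.001, -0.0, -0.001, 0.0], 'joint_torque': [-0.0, -71.306, -57.087, -0.0, 0.009, -0.0], 'eef_pos': [166.44, 550.109, 230.666], 'orientation': [0.567, -0.422, 0.568, 0.421], 'wrist_force': [-0.438, -0.556, 0.084], 'moment': [-0.046, 0.005, 0.031], 'finger_gap': 0.996}
scene 399.10648763748947 399.10648763748947 279.4439169679887 214.8359022762558 ['fx', 'fy', 'cx', 'cy', 'T']
[[0.766, -0.383, 0.516, 1033.766], [0.642, 0.429, -0.635, -663.524], [0.022, 0.818, 0.574, 724.483], [0.0, 0.0, 0.0, 1.0]]
side 419.48224754772895 419.48224754772895 281.12845018139484 202.1116592085034 ['fx', 'fy', 'cx', 'cy', 'T']
[[0.733, 0.457, -0.504, -98.617], [-0.68, 0.475, -0.558, -663.805], [-0.016, 0.752, 0.659, 905.46], [0.0, 0.0, 0.0, 1.0]]
wrist 332.2222091340137 332.2222091340137 280.7523564382919 208.39274620614515 ['fx', 'fy', 'cx', 'cy', 'T']
[[0.289, -0.914, -0.286, 93.596], [0.957, 0.275, 0.089, 572.913], [-0.003, -0.299, 0.954, 374.125], [0.0, 0.0, 0.0, 1.0]]
```

View pics/a.png

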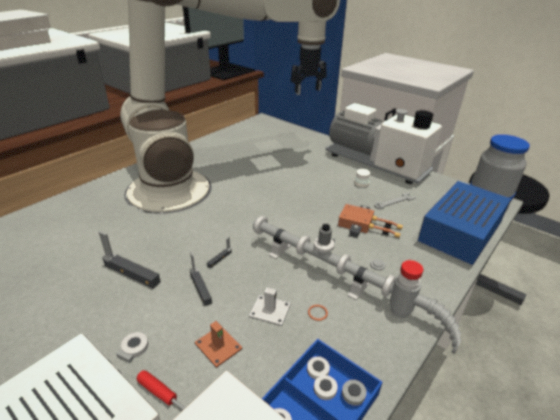

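View pics/b.png

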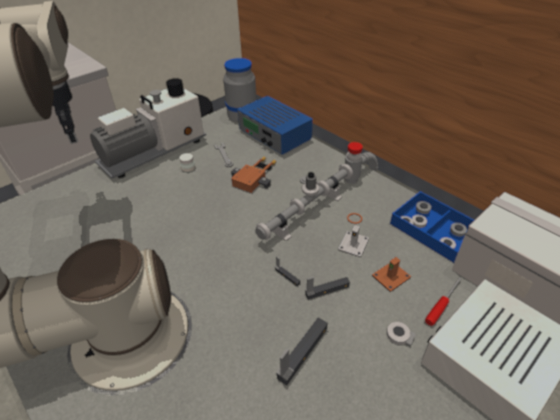

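Candidates: for the try square, scene (130,268) large, (202,283) middle, (220,255) small. For the copper mount, copper (218,345) and aluminium (270,305). I pick the square at (202,283) and the mount at (218,345), and will measure both next and check them in a crop.

```bash
cat > h.py <<'E'
import numpy as np,cv2,pickle
def cloud(c):
    h,w=c['range_z'].shape;u,v=np.meshgrid(np.arange(w),np.arange(h));z=c['range_z']
    P=np.stack([(u-c['cx'])/c['fx']*z,-(v-c['cy'])/c['fy']*z,-z],-1)
    W=P@c['T'][:3,:3].T+c['T'][:3,3];W[z<=0]=np.nan;return W
def ray(c,uv,zp):
    uv=np.atleast_2d(uv).astype(float)
    d=np.stack([(uv[:,0]-c['cx'])/c['fx'],-(uv[:,1]-c['cy'])/c['fy'],-np.ones(len(uv))],-1)@c['T'][:3,:3].T
    o=c['T'][:3,3];return o+d*((zp-o[2])/d[:,2])[:,None]
def proj(c,P):
    p=(np.atleast_2d(P)-c['T'][:3,3])@c['T'][:3,:3]
    return np.stack([c['cx']+c['fx']*p[:,0]/-p[:,2],c['cy']-c['fy']*p[:,1]/-p[:,2]],-1)
E
python3 - <<'E'
from h import *
d=pickle.load(open('c0.pkl','rb'))
tiles=[]
for n in('scene','side'):
    c=d[n];W=cloud(c)
    b=(abs(W[...,2])<6);print(n,'bench z',np.nanmedian(W[...,2][b]),np.nanstd(W[...,2][b]))
    m=((W[...,2]>7)&(W[...,2]<170)&(W[...,0]>150)&(W[...,0]<900)&(abs(W[...,1])<520)).astype(np.uint8)
    k,l,s,ce=cv2.connectedComponentsWithStats(m)
    for i in range(1,k):
        if s[i,4]<25: continue
        q=W[l==i];r=cv2.minAreaRect(q[:,:2].astype(np.float32))
        print(n,ce[i].round(),s[i,4],'zmax',np.percentile(q[:,2],97).round(),'rect',np.round(r[0]),np.round(r[1]),round(r[2]),'bgr',c['color'][l==i].mean(0).round())
    def crop(u,v,w,h,k): return cv2.resize(c['color'][v:v+h,u:u+w],(400,300),interpolation=cv2.INTER_CUBIC)
    tiles+= [crop(150,230,160,120,0),crop(330,190,80,60,0)] if n=='scene' else [crop(265,230,160,120,0),crop(225,140,80,60,0)]
cv2.imwrite('pics/c.png',np.vstack([np.hstack(tiles[:2]),np.hstack(tiles[2:])]))
E
```

```text
scene bench z 1.7375052503275015 1.5661348582340149
scene [362. 177.] 230 zmax 54.0 rect [480. 475.] [49. 50.] 3 bgr [166. 178. 178.]
scene [454. 220.] 3354 zmax 104.0 rect [834. 402.] [235. 132.] 90 bgr [116.  78.  52.]
scene [394. 200.] 164 zmax 12.0 rect [619. 450.] [161.  35.] 68 bgr [151. 159. 160.]
scene [364. 220.] 1084 zmax 39.0 rect [619. 280.] [191. 147.] 39 bgr [ 82. 108. 152.]
scene [352. 266.] 4245 zmax 143.0 rect [657.  10.] [488.  61.] 2 bgr [114. 120. 132.]
scene [127. 264.] 1067 zmax 101.0 rect [ 270. -320.] [175.  32.] 11 bgr [81. 84. 84.]
scene [220. 254.] 219 zmax 51.0 rect [ 397. -132.] [18. 86.] 4 bgr [89. 93. 92.]
scene [200. 282.] 421 zmax 72.0 rect [ 442. -238.] [ 21. 123.] 67 bgr [92. 95. 95.]
scene [378. 263.] 99 zmax 14.0 rect [732. 130.] [35. 36.] 27 bgr [151. 158. 159.]
scene [270. 307.] 871 zmax 69.0 rect [ 618. -179.] [80. 71.] 22 bgr [175. 184. 187.]
scene [218. 344.] 1050 zmax 69.0 rect [ 600. -326.] [69. 81.] 82 bgr [ 78. 108. 164.]
scene [132. 345.] 597 zmax 19.0 rect [ 470. -446.] [54. 63.] 16 bgr [159. 167. 170.]
scene [323. 380.] 3544 zmax 47.0 
[... 754 characters left out ...]
332. 149.] 83 bgr [111. 105. 102.]
side [423. 208.] 148 zmax 32.0 rect [ 878. -243.] [43. 43.] 88 bgr [93. 91. 91.]
side [354. 241.] 356 zmax 68.0 rect [ 616. -182.] [82. 67.] 21 bgr [130. 136. 142.]
side [286. 273.] 203 zmax 49.0 rect [ 396. -135.] [17. 87.] 2 bgr [70. 71. 73.]
side [392. 273.] 402 zmax 68.0 rect [ 597. -329.] [67. 83.] 82 bgr [ 53.  78. 125.]
side [325. 287.] 497 zmax 71.0 rect [ 440. -241.] [ 26. 121.] 68 bgr [67. 68. 69.]
side [440. 307.] 408 zmax 26.0 rect [ 629. -471.] [184.  25.] 5 bgr [ 46.  49. 146.]
side [300. 352.] 1194 zmax 103.0 rect [ 268. -322.] [171.  30.] 11 bgr [69. 70. 71.]
side [400. 333.] 463 zmax 18.0 rect [ 468. -448.] [55. 63.] 16 bgr [129. 134. 139.]
```

View pics/c.png

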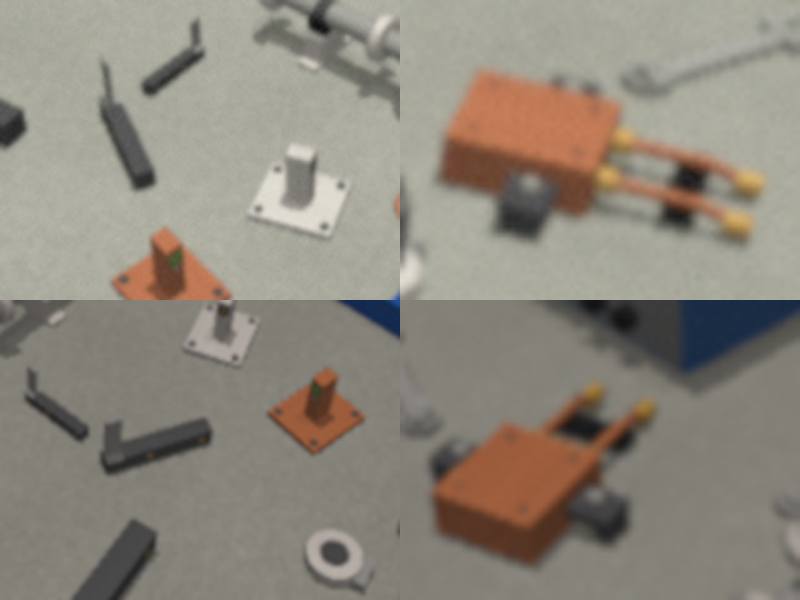

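Run:
```python
from h import *
from scipy.spatial.transform import Rotation as R
d=pickle.load(open('c0.pkl','rb'))
def rect(q): 
    r=cv2.minAreaRect(q[:,:2].astype(np.float32)); return np.round(r[0],1),np.round(r[1],1),round(r[2],1)
for n,off in(('scene',1.7),('side',-1)):
    c=d[n];W=cloud(c)-[0,0,off]
    hsv=cv2.cvtColor(c['color'],cv2.COLOR_BGR2HSV)
    cop=(hsv[...,0]<14)&(hsv[...,1]>105)
    def sel(xy,r,z0,z1,m=True): 
        k=(np.hypot(W[...,0]-xy[0],W[...,1]-xy[1])<r)&(W[...,2]>z0)&(W[...,2]<z1)&m;return k
    k=sel((610,280),75,31,40,cop);print(n,'blocktop',rect(W[k]),W[k][:,2].mean())
    k=sel((700,260),110,8,30,cop);print('tubes',W[k].mean(0).round())
    k=sel((598,-328),60,50,75);print('mast',rect(W[k]))
    k=sel((598,-328),60,4,12);print('foot',rect(W[k]))
    k=sel((441,-239),75,4,25);print('stock',rect(W[k]))
    k=sel((441,-239),75,17,26);print('stocktop',rect(W[k]))
    k=sel((441,-239),75,35,80);print('blade',rect(W[k]),W[k].mean(0).round())
    k=(W[...,2]>90)&(W[...,2]<160)&(abs(W[...,1])<80)&(W[...,0]>400)&(W[...,0]<900)
    q=W[k];print('gauge/valve',q[q[:,0]<720].mean(0).round(),q[q[:,0]>=720].mean(0).round())
    k=(W[...,2]>45)&(W[...,2]<75)&(abs(W[...,1])<60)&(W[...,0]>400)&(W[...,0]<900)
    q=W[k];print('pipe',q.min(0).round(),q.max(0).round(),np.polyfit(q[:,0],q[:,1],1).round(3))
c=d['wrist'];W=cloud(c);print(np.nanmin(W,(0,1)),np.nanmax(W,(0,1)))
Rm=R.from_quat([0.567,-0.422,0.568,0.421],scalar_first=True).as_matrix();print(Rm.round(3))
```

```text
scene blocktop (array([587.9, 257.9]), array([88.8, 83.1]), 24.5) 35.38108203425105
tubes [653. 261.  20.]
mast (array([ 600.6, -326.1]), array([16.5, 25.5]), 82.7)
foot (array([ 600.5, -325.6]), array([68.9, 82. ]), 82.2)
stock (array([ 446.4, -229.3]), array([ 54.2, 124. ]), 59.3)
stocktop (array([ 441.2, -237.7]), array([ 20.8, 122.2]), 66.9)
blade (array([ 394.7, -217.9]), array([ 4. , 20.3]), 69.1) [ 397. -219.   59.]
gauge/valve [636.   3. 117.] [853.  14. 120.]
pipe [413. -27.  45.] [900.  47.  75.] [  0.044 -26.633]
side blocktop (array([586.6, 258. ]), array([91.3, 82.6]), 18.1) 34.81046814518505
tubes [667. 278.  20.]
mast (array([ 596.9, -328.2]), array([17.3, 25.5]), 81.3)
foot (array([ 603.8, -331. ]), array([96.2, 93.4]), 85.4)
stock (array([ 432.6, -229.5]), array([122.2, 119.9]), 11.2)
stocktop (array([ 440.6, -240.8]), array([ 24.3, 120.9]), 67.9)
blade (array([ 393.4, -220.1]), array([ 7.1, 18.1]), 64.8) [ 393. -221.   58.]
gauge/valve [622.   2. 117.] [841.  15. 119.]
pipe [411. -29.  45.] [899.  45.  75.] [  0.042 -26.405]
[ -80.36881717  101.93084019 -757.84296267] [1392.15296245 1408.48168866  326.84826723]
[[-0.    -0.957  0.289]
 [-0.002  0.289  0.957]
 [-1.    -0.    -0.002]]
```

Viewed crops: the middle square (crop 125,140) has its blade at the left end. The copper mount with its green chip is at crop (170,265). The block is at upper right. On the way I look down on the block with the wrist camera.

```bash
python3 -m handwheel '[[[-70,-431,-204],[0,0,0],85],[[-70,-431,-204],[0,0,0],85],[[-70,-431,-204],[0,0,0],85],[[-70,-431,-204],[0,0,0],85],[[-70,-431,-204],[0,0,0],85],[[-70,-431,-204],[0,0,0],85],[[-70,-431,-204],[0,0,0],85],[[-70,-431,-204],[0,0,0],85],[[-70,-431,-204],[0,0,0],85],[[-70,-431,-204],[0,0,0],85],[[-70,-431,-204],[0,0,0],85],[[-70,-431,-204],[0,0,0],85],[[-70,-431,-204],[0,0,0],85],[[-70,-431,-204],[0,0,0],85],[[-70,-431,-204],[0,0,0],85],[[-70,-431,-204],[0,0,0],85]]'
cat > look.py <<'E'
from h import *
from rig import sense,camera
import sys
def grab(n,tag):
    c=camera(n);pickle.dump(c,open(tag+'.pkl','wb'));cv2.imwrite('pics/'+tag+'.png',c['color']);return c
def pose():
    from scipy.spatial.transform import Rotation as R
    s=sense();return s,np.array(s['eef_pos']),R.from_quat(s['orientation'],scalar_first=True)
def blocktop(c,zp=35):
    hsv=cv2.cvtColor(c['color'],cv2.COLOR_BGR2HSV);W=cloud(c)
    m=((hsv[...,0]<16)&(hsv[...,1]>100)&(abs(W[...,2]-zp)<6)).astype(np.uint8)
    m=cv2.morphologyEx(m,cv2.MORPH_CLOSE,np.ones((5,5)));m=cv2.morphologyEx(m,cv2.MORPH_OPEN,np.ones((5,5)))
    cs,_=cv2.findContours(m,cv2.RETR_EXTERNAL,cv2.CHAIN_APPROX_NONE);k=max(cs,key=cv2.contourArea)[:,0]
    r=cv2.minAreaRect(ray(c,k,zp)[:,:2].astype(np.float32));return r,k
E
python3 - <<'E'
from look import *
c=grab('wrist','w1');r,k=blocktop(c);print(r,k.min(0),k.max(0))
W=cloud(c);print('bench',np.nanmedian(W[...,2][abs(W[...,2])<7]))
s,p,o=pose();print(s['time'],p.round(1),s['joint_pos'])
E
```

```text
time: 1.48
eef_pos: [519.3, 231.0, 301.2]
orientation: [0.567, -0.422, 0.568, 0.422]
wrist_force: [-0.4, 1.1, -0.2]
finger_gap: 0.998
((583.7003173828125, 259.58892822265625), (93.12039184570312, 79.8889389038086), 17.24613380432129) [274 165] [358 250]
bench 0.8048394541403923
1.5333 [519.3 231.1 301.3] [ 2.83120683e-01  1.23376416e-01  1.32864145e+00  1.03322052e-05
  1.68973168e+00 -9.95146437e-01]
```

View pics/w1.png

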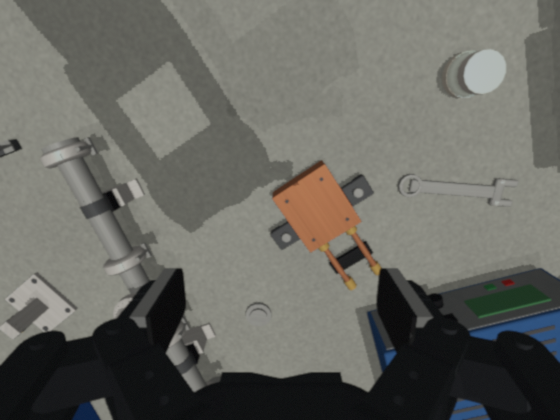

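The picture shows the block top at about (317,207), with the tubes leaving to the lower right and the bare near face at upper left. The line is on the left side. Next I hover over the square.

```bash
python3 -m handwheel '[[[0,-69,-473],[0.1,0,0],85],[[0,-69,-473],[0.1,0,0],85],[[0,-69,-473],[0.1,0,0],85],[[0,-69,-473],[0.1,0,0],85],[[0,-69,-473],[0.1,0,0],85],[[0,-69,-473],[0.1,0,0],85],[[0,-69,-473],[0.1,0,0],85],[[0,-69,-473],[0.1,0,0],85],[[0,-69,-473],[0.1,0,0],85],[[0,-69,-473],[0.1,0,0],85],[[0,-69,-473],[0.1,0,0],85],[[0,-69,-473],[0.1,0,0],85],[[0,-69,-473],[0.1,0,0],85],[[160,-69,-473],[0.1,0,0],85],[[160,-69,-473],[0.1,0,0],85],[[160,-69,-473],[0.1,0,0],85],[[160,-69,-473],[0.1,0,0],85],[[160,-69,-473],[0.1,0,0],85],[[160,-69,-473],[0.1,0,0],85],[[160,-69,-473],[0.1,0,0],85]]'
python3 - <<'E'
from look import *
c=grab('wrist','w2');W=cloud(c);s,p,o=pose()
off=np.nanmedian(W[...,2][abs(W[...,2])<7]);W=W-[0,0,off]
near=np.hypot(W[...,0]-445,W[...,1]+240)<90
m=((W[...,2]>15)&(W[...,2]<28)&near).astype(np.uint8)
m=cv2.morphologyEx(m,cv2.MORPH_OPEN,np.ones((3,3)))
k,l,st,ce=cv2.connectedComponentsWithStats(m);i=1+st[1:,4].argmax();q=np.argwhere(l==i)[:,::-1]
print('top',st[i],cv2.minAreaRect(ray(c,q,22)[:,:2].astype(np.float32)))
q=W[(W[...,2]>60)&(W[...,2]<85)&near];print('blade',q.mean(0),len(q),off)
print(s['time'],p.round(1),o.as_matrix().round(3).tolist(),np.round(s['joint_pos'],2))
E
```

```text
time: 3.2
eef_pos: [450.1, -242.4, 143.9]
orientation: [0.588, -0.394, 0.588, 0.392]
wrist_force: [-0.1, -0.3, 0.6]
finger_gap: 0.996
top [ 269  113   26  143 3271] ((441.1512756347656, -238.36557006835938), (19.744068145751953, 119.74050903320312), 66.90809631347656)
blade [ 393.7183777  -218.09810217   74.89037615] 197 0.7772840805021417
3.25 [ 450.2 -242.7  144.2] [[0.003, -0.924, 0.383], [-0.002, 0.383, 0.924], [-1.0, -0.004, -0.001]] [-0.65  0.06  1.71 -0.    1.36 -1.82]
```

View pics/w2.png

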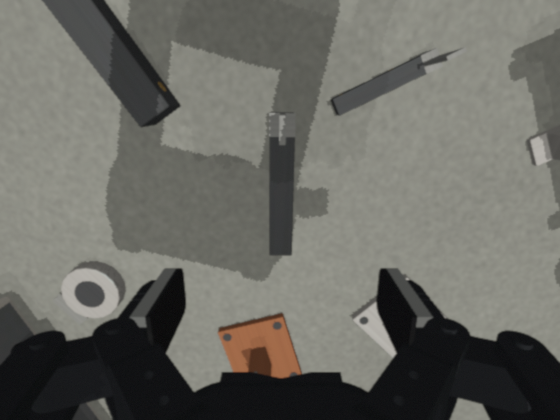

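The square's blade is at (281,125) and its stock runs down to (281,250), between the open jaws, so the alignment is right. Now I descend and grip.

```bash
python3 -m handwheel '[[[40,2,0],[0.01,0,0],60],[[80,2,0],[0.01,0,0],60],[[110,2,0],[0.01,0,0],60],[[125,2,0],[0.01,0,0],60],[[134,2,0],[0.01,0,0],60],[[139,2,0],[0.01,0,0],60],[[139,2,0],[0.01,0,0],60],[[139,2,0],[0.01,0,0],15],[[139,2,0],[0.01,0,0],15],[[139,2,0],[0.01,0,0],15],[[139,2,0],[0.01,0,0],15],[[139,2,0],[0.01,0,0],15],[[139,2,0],[0.01,0,0],15],[[139,2,0],[0.01,0,0],15],[[139,2,0],[0.01,0,0],15],[[139,2,0],[0.01,0,0],15],[[139,2,0],[0.01,0,0],15]]'
```

```text
time: 4.67
eef_pos: [447.8, -242.1, 3.6]
orientation: [0.59, -0.39, 0.59, 0.389]
wrist_force: [-1.5, 2.8, 10.6]
finger_gap: 0.218
```

```bash
python3 -m handwheel '[[[-10,0,0],[0,0,0],10],[[-30,0,0],[0,0,0],10],[[-60,0,0],[0,0,0],10],[[-90,0,0],[0,0,0],10],[[-120,0,0],[0,0,0],10],[[-150,0,0],[0,0,0],10],[[-180,0,0],[0,0,0],10],[[-200,0,0],[0,0,0],10],[[-200,0,0],[0,0,0],10],[[-200,0,0],[0,0,0],10]]'
python3 - <<'E'
from look import *
s,p,o=pose();M=o.as_matrix()
print(p,s['wrist_force'],M.round(3).tolist(),np.round(s['joint_pos'],2))
# target above: block yaw a, standoff 40 mm from face
from scipy.spatial.transform import Rotation as R
a=np.radians(17.2);u=np.array([np.cos(a),np.sin(a)])
for st in(80,30,):
    t=np.array([583.7,259.6])-u*(46+68+st)
    print(st,t,'tool shift',M.T@np.r_[t-p[:2],0])
print('yaw',np.degrees(np.arctan2(M[1,2],M[0,2])))
c=grab('wrist','w3');W=cloud(c);hsv=None
E
```

```text
time: 5.5
eef_pos: [447.3, -241.7, 203.2]
orientation: [0.59, -0.39, 0.59, 0.389]
wrist_force: [-0.6, -0.2, -5.0]
finger_gap: 0.221
[ 447.26356714 -241.72471452  203.24515345] [-0.56718277 -0.20049568 -4.96967986] [[0.001, -0.92, 0.393], [-0.001, 0.393, 0.92], [-1.0, -0.002, -0.001]] [-0.65  0.02  1.63 -0.    1.48 -1.81]
80 [398.37599775 202.23263829] tool shift [ -0.57168631 219.38756326 389.04613585]
30 [446.13991585 217.01804079] tool shift [ -0.52337765 181.27408048 421.40907912]
yaw 66.8647441895295
```

View pics/w3.png

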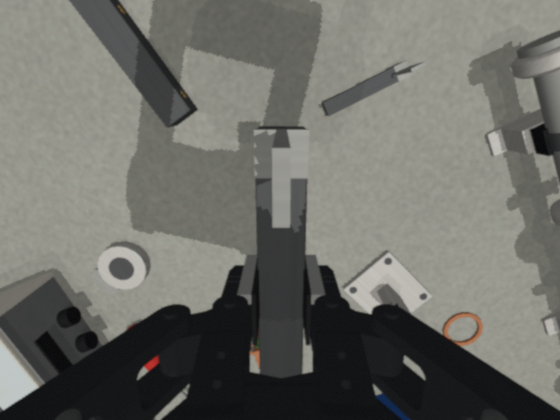

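The square is held centred and upright in the jaws, with the blade at (281,180). Carry it over the line to an 80 mm stand-off, turning it 139.7°.

```bash
python3 -m handwheel '[[[0,22,39],[0.12,0,0],10],[[0,44,78],[0.24,0,0],10],[[0,66,117],[0.36,0,0],10],[[0,88,156],[0.48,0,0],10],[[0,110,195],[0.6,0,0],10],[[0,132,234],[0.72,0,0],10],[[0,154,273],[0.84,0,0],10],[[0,176,312],[0.96,0,0],10],[[0,198,350],[1.08,0,0],10],[[0,219,389],[1.2,0,0],10],[[0,219,389],[1.32,0,0],10],[[0,219,389],[1.44,0,0],10],[[0,219,389],[1.56,0,0],10],[[0,219,389],[1.68,0,0],10],[[0,219,389],[1.8,0,0],10],[[0,219,389],[1.92,0,0],10],[[0,219,389],[2.04,0,0],10],[[0,219,389],[2.16,0,0],10],[[0,219,389],[2.28,0,0],10],[[0,219,389],[2.4,0,0],10]]'
python3 -m handwheel '[[[0,0,0],[0.038,0,0],10],[[0,0,0],[0.038,0,0],10]]'
cat > st.py <<'E'
from look import *
s,p,o=pose();M=o.as_matrix();c=grab('wrist','w4');W=cloud(c)
r,k=blocktop(c);print('block',r,k.min(0),k.max(0))
b=abs(W[...,2])<7;off=np.nanmedian(W[...,2][b]);print('off',off)
q=W[(W[...,2]>p[2]+55)&(W[...,2]<p[2]+85)];print('blade pts',len(q),q.mean(0))
print(s['time'],p.round(1),np.round(s['wrist_force'],1),M.round(4).tolist(),np.round(s['joint_pos'],2),'zyaw',np.degrees(np.arctan2(M[1,2],M[0,2])))
E
python3 st.py
```

```text
time: 7.22
eef_pos: [397.9, 201.8, 200.6]
orientation: [0.609, 0.357, 0.61, -0.359]
wrist_force: [0.3, -0.1, -3.8]
finger_gap: 0.222
time: 7.38
eef_pos: [398.0, 201.8, 200.7]
orientation: [0.603, 0.368, 0.604, -0.369]
wrist_force: [-0.6, 0.6, -4.0]
finger_gap: 0.22
block ((542.6122436523438, 245.83035278320312), (16.6710262298584, 79.85809326171875), 27.259220123291016) [265   0] [363  23]
off 0.8716419716337214
blade pts 31307 [408.25973819 207.28783629 272.20707054]
7.3833 [398.  201.8 200.7] [-0.6  0.6 -4. ] [[-0.0027, 0.8892, 0.4574], [-0.0009, 0.4574, -0.8892], [-1.0, -0.0028, -0.0004]] [ 0.3  -0.11  1.76 -0.    1.49  1.39] zyaw -62.77849794104094
```

View pics/w4.png

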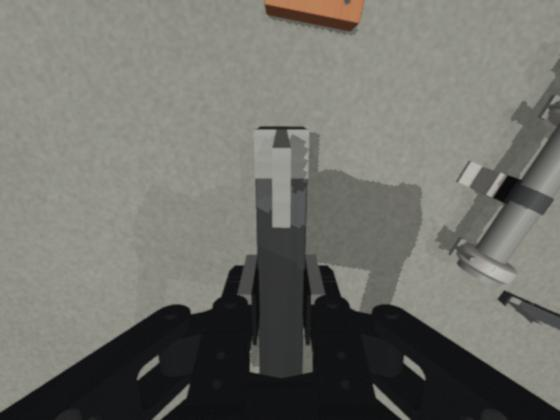

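The block's near edge at the top, (267,10) to (357,28), sits about 10° off the tool. The last call fell short by that much, so I add 0.175 rad and move to a 30 mm stand-off.

```bash
python3 -m handwheel '[[[0,25,4],[0.09,0,0],10],[[0,50,8],[0.175,0,0],10],[[0,50,8],[0.175,0,0],10],[[0,50,8],[0.175,0,0],10],[[0,50,8],[0.175,0,0],10]]'
cat >> st.py <<'E'
# near top edge: lower boundary of the bright copper top (height > 30), rays on z=35
hsv=cv2.cvtColor(c['color'],cv2.COLOR_BGR2HSV)
m=(hsv[...,0]<16)&(hsv[...,1]>100)&(abs(W[...,2]-off-35)<3.5)
uv=np.array([(u,np.where(m[:,u])[0].max()) for u in range(k[:,0].min()+5,k[:,0].max()-4) if m[:,u].any()])
P=ray(c,uv,35)[:,:2]
vx,vy,x0,y0=cv2.fitLine(P.astype(np.float32),cv2.DIST_HUBER,0,.01,.01).ravel()
n=np.array([abs(vy),-vx*np.sign(vy)]);print('edge heading',np.degrees(np.arctan2(n[1],n[0])),'ends',P[0],P[-1])
print('TCP to face along n',n@(np.array([x0,y0])-p[:2]),'rms',np.std((P-[x0,y0])@n))
E
python3 st.py
```

```text
time: 7.85
eef_pos: [446.1, 217.8, 201.4]
orientation: [0.57, 0.418, 0.571, -0.419]
wrist_force: [-0.5, -0.0, -4.1]
finger_gap: 0.218
block ((568.3006591796875, 255.244140625), (59.35403060913086, 79.67879486083984), 17.49005126953125) [234   0] [330  78]
off 0.864988524758985
blade pts 31310 [457.08738664 221.48076933 272.87244607]
7.85 [446.1 217.8 201.4] [-0.5 -0.  -4.1] [[-0.0019, 0.9539, 0.3], [-0.0006, 0.3, -0.9539], [-1.0, -0.002, 0.0]] [ 0.3  -0.    1.66 -0.    1.48  1.56] zyaw -72.54019542823383
edge heading 17.490213 ends [529.61246049 281.9730788 ] [552.06816268 210.71012083]
TCP to face along n 98.9213598413619 rms 1.1161413660533572e-05
```

View pics/w4.png

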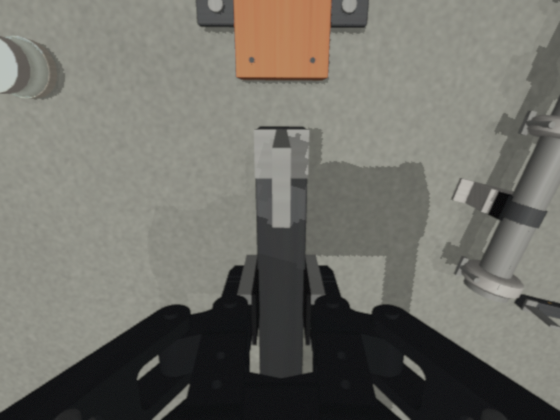

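The square and block are now parallel (17.5° both) and centred to about 1 mm, with the face at (283,78) and about 31 mm to go. Next I lower it.

```bash
python3 -m handwheel '[[[40,0,0],[0,0,0],10],[[80,0,0],[0,0,0],10],[[120,0,0],[0,0,0],10],[[155,0,0],[0,0,0],10],[[175,0,0],[0,0,0],10],[[187,0,0],[0,0,0],10],[[192,0,0],[0,0,0],10],[[194,0,0],[0,0,0],10],[[196,0,0],[0,0,0],10],[[196,0,0],[0,0,0],10]]'; python3 -m handwheel '[[[1,0,0],[0,0,0],10],[[1.5,0,0],[0,0,0],10],[[1.5,0,0],[0,0,0],10]]'
```

```text
time: 8.73
eef_pos: [447.1, 218.0, 7.1]
orientation: [0.57, 0.419, 0.569, -0.419]
wrist_force: [0.2, -0.3, -4.3]
finger_gap: 0.218
time: 8.98
eef_pos: [446.9, 218.0, 5.2]
orientation: [0.57, 0.419, 0.569, -0.419]
wrist_force: [0.6, -0.0, -4.1]
finger_gap: 0.22
```

```bash
python3 -m handwheel '[[[1,0,0],[0,0,0],10],[[1,0,0],[0,0,0],10]]'; python3 -m handwheel '[[[0.7,0,0],[0,0,0],10],[[0.7,0,0],[0,0,0],10]]'
```

```text
time: 9.15
eef_pos: [446.7, 217.9, 3.8]
orientation: [0.57, 0.419, 0.57, -0.419]
wrist_force: [0.2, 0.3, -4.0]
finger_gap: 0.222
time: 9.32
eef_pos: [446.8, 217.9, 3.6]
orientation: [0.57, 0.419, 0.57, -0.419]
wrist_force: [-4.9, -2.8, 7.8]
finger_gap: 0.214
```

```bash
python3 -m handwheel '[[[0,5,0],[0,0,0],10],[[0,10,0],[0,0,0],10],[[0,15,0],[0,0,0],10],[[0,20,0],[0,0,0],10],[[0,25,0],[0,0,0],10],[[0,26,0],[0,0,0],10],[[0,26,0],[0,0,0],10]]'; python3 -m handwheel '[[[0,1,0],[0,0,0],10],[[0,2,0],[0,0,0],10],[[0,2,0],[0,0,0],10]]'; python3 -m handwheel '[[[0,0.5,0],[0,0,0],10],[[0,1,0],[0,0,0],10],[[0,1,0],[0,0,0],10]]'
```

```text
time: 9.9
eef_pos: [471.8, 225.8, 3.6]
orientation: [0.57, 0.419, 0.57, -0.419]
wrist_force: [-2.0, -1.2, 6.5]
finger_gap: 0.217
time: 10.15
eef_pos: [473.2, 226.2, 3.6]
orientation: [0.569, 0.419, 0.57, -0.419]
wrist_force: [-7.1, -2.4, 9.5]
finger_gap: 0.222
time: 10.4
eef_pos: [474.1, 226.5, 3.6]
orientation: [0.569, 0.419, 0.57, -0.419]
wrist_force: [-8.6, -3.7, 10.3]
finger_gap: 0.217
```

```bash
python3 -m handwheel '[[[0,0.7,0],[0,0,0],10],[[0,0.7,0],[0,0,0],10]]'; python3 -m handwheel '[[[0,0.7,0],[0,0,0],10],[[0,0.7,0],[0,0,0],10]]';python3 -m handwheel '[[[0,0.7,0],[0,0,0],10],[[0,0.7,0],[0,0,0],10]]'
```

```text
time: 10.57
eef_pos: [474.8, 226.7, 3.6]
orientation: [0.569, 0.419, 0.57, -0.419]
wrist_force: [-8.3, -2.7, 10.5]
finger_gap: 0.219
time: 10.73
eef_pos: [475.4, 226.9, 3.6]
orientation: [0.569, 0.419, 0.57, -0.419]
wrist_force: [-7.5, -3.0, 10.1]
finger_gap: 0.215
time: 10.9
eef_pos: [475.5, 226.9, 3.6]
orientation: [0.569, 0.418, 0.57, -0.42]
wrist_force: [-15.2, -5.1, 16.1]
finger_gap: 0.219
```

```bash
python3 -m handwheel '[[[0,0.6,0],[0,0,0],10],[[0,0.6,0],[0,0,0],10]]'; python3 -m handwheel '[[[-0.3,0,0],[0,0,0],24],[[-0.3,0,0],[0,0,0],28],[[-0.3,0,0],[0,0,0],32],[[-0.3,0,0],[0,0,0],40],[[-0.3,0,0],[0,0,0],50],[[-0.3,0,0],[0,0,0],60],[[-0.3,0,0],[0,0,0],60],[[-0.3,0,0],[0,0,0],60]]';python3 -m handwheel '[[[-10,0,0],[0,0,0],60],[[-25,0,0],[0,0,0],60],[[-50,0,0],[0,0,0],60],[[-90,0,0],[0,0,0],60],[[-130,0,0],[0,0,0],60],[[-170,0,0],[0,0,0],60],[[-200,0,0],[0,0,0],60],[[-230,0,0],[0,0,0],60],[[-230,0,0],[0,0,0],60]]'
cat > st2.py <<'E'
from look import *
c=grab('wrist','w5');W=cloud(c);s,p,o=pose();off=np.nanmedian(W[...,2][abs(W[...,2])<7])
r,k=blocktop(c);print(s['time'],p.round(1),r,k.min(0),k.max(0),off)
near=(np.hypot(W[...,0]-490,W[...,1]-231)<90)
hsv=cv2.cvtColor(c['color'],cv2.COLOR_BGR2HSV)
m=((abs(W[...,2]-off-22)<5)&near&~((hsv[...,0]<16)&(hsv[...,1]>100))).astype(np.uint8)
m=cv2.morphologyEx(m,cv2.MORPH_OPEN,np.ones((3,3)))
kk,l,st,ce=cv2.connectedComponentsWithStats(m);i=1+st[1:,4].argmax();q=np.argwhere(l==i)[:,::-1]
print('stock',st[i],cv2.minAreaRect(ray(c,q,22)[:,:2].astype(np.float32)))
q=W[(abs(W[...,2]-off-75)<6)&near];print('blade top',len(q),q.mean(0),cv2.minAreaRect(q[:,:2].astype(np.float32)))
x,y=(k.min(0)+k.max(0))//2;y0=max(0,y-100);x0=max(0,min(260,x-150))
cv2.imwrite('pics/w5c.png',cv2.resize(c['color'][y0:y0+225,x0:x0+300],(800,600),interpolation=cv2.INTER_CUBIC))
E
python3 st2.py
```

```text
time: 11.07
eef_pos: [475.5, 227.0, 3.6]
orientation: [0.569, 0.418, 0.57, -0.42]
wrist_force: [-20.2, -7.4, 19.5]
finger_gap: 0.219
time: 11.73
eef_pos: [477.0, 227.3, 3.3]
orientation: [0.57, 0.419, 0.57, -0.419]
wrist_force: [-0.9, 0.0, -0.0]
finger_gap: 0.701
time: 12.48
eef_pos: [478.3, 227.8, 240.4]
orientation: [0.571, 0.421, 0.568, -0.417]
wrist_force: [0.8, 0.1, 0.6]
finger_gap: 0.706
12.5333 [477.8 227.7 237.2] ((584.1056518554688, 260.1542053222656), (91.17662811279297, 79.75132751464844), 17.35201072692871) [240  17] [323 118] 0.8798163092697564
stock [ 271  119   20  107 1847] ((482.42279052734375, 229.07565307617188), (118.65946960449219, 20.154619216918945), 17.437156677246094)
blade top 83 [531.55297187 244.61359644  75.86503474] ((531.4515991210938, 244.57144165039062), (17.74366569519043, 2.744244337081909), 17.391971588134766)
```

View pics/w5c.png

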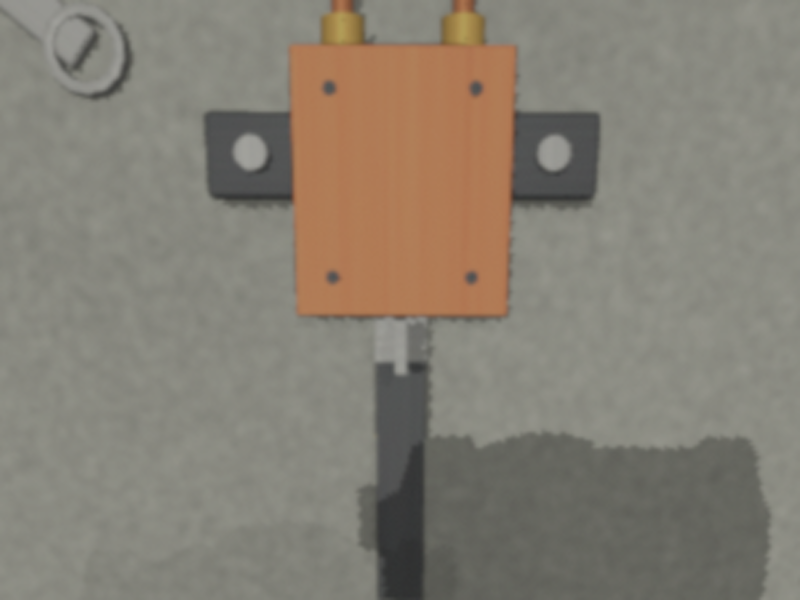

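The near face at crop (400,316) meets the blade end with no visible gap, and the square is free-standing and central. Next I hover over the copper mount.

```bash
python3 -m handwheel '[[[0,-51,566],[0.445,0,0],80],[[0,-51,566],[0.445,0,0],80],[[0,-51,566],[0.445,0,0],80],[[0,-51,566],[0.445,0,0],80],[[0,-51,566],[0.445,0,0],80],[[0,-51,566],[0.445,0,0],80],[[0,-51,566],[0.445,0,0],80],[[0,-51,566],[0.445,0,0],80],[[0,-51,566],[0.445,0,0],80],[[0,-51,566],[0.445,0,0],80],[[0,-51,566],[0.445,0,0],80],[[0,-51,566],[0.445,0,0],80],[[0,-51,566],[0.445,0,0],80],[[0,-51,566],[0.445,0,0],80],[[0,-51,566],[0.445,0,0],80],[[0,-51,566],[0.445,0,0],80],[[60,-51,566],[0.445,0,0],80],[[60,-51,566],[0.445,0,0],80],[[60,-51,566],[0.445,0,0],80],[[60,-51,566],[0.445,0,0],80]]'
cat > st3.py <<'E'
from look import *
c=grab('wrist','w6');W=cloud(c);s,p,o=pose();M=o.as_matrix();off=np.nanmedian(W[...,2][abs(W[...,2])<7])
near=np.hypot(W[...,0]-599,W[...,1]+327)<70
hsv=cv2.cvtColor(c['color'],cv2.COLOR_BGR2HSV);cop=(hsv[...,0]<16)&(hsv[...,1]>100)
for nm,z in(('mast',68),('foot',8)):
    m=((abs(W[...,2]-off-z)<4)&near).astype(np.uint8)
    cs,_=cv2.findContours(m,0,cv2.CHAIN_APPROX_NONE);k=max(cs,key=cv2.contourArea)[:,0]
    r=cv2.minAreaRect(ray(c,k,z)[:,:2].astype(np.float32));print(nm,r,k.min(0),k.max(0))
    if nm=='mast': print('shift to mast',M.T@np.r_[np.array(r[0])-p[:2],0])
print(s['time'],p.round(1),'zyaw',np.degrees(np.arctan2(M[1,2],M[0,2])),off,M.round(4).tolist())
E
python3 st3.py
```

```text
time: 14.2
eef_pos: [596.6, -327.0, 173.4]
orientation: [-0.463, -0.534, -0.464, 0.534]
wrist_force: [0.4, 0.4, 1.0]
finger_gap: 0.937
mast ((599.9540405273438, -325.94891357421875), (15.515034675598145, 23.72472381591797), 82.3322982788086) [269 188] [289 217]
shift to mast [ 1.23888685e-03  2.61119695e+00 -1.93043379e+00]
foot ((599.6411743164062, -326.2193298339844), (67.9498519897461, 80.26861572265625), 82.94036102294922) [242 142] [315 225]
14.25 [ 597.1 -327.5  174.9] zyaw -98.12993432498982 0.7981690739597411 [[0.0008, 0.9899, -0.1414], [-0.0006, -0.1414, -0.9899], [-1.0, 0.0008, 0.0005]]
```

View pics/w6.png

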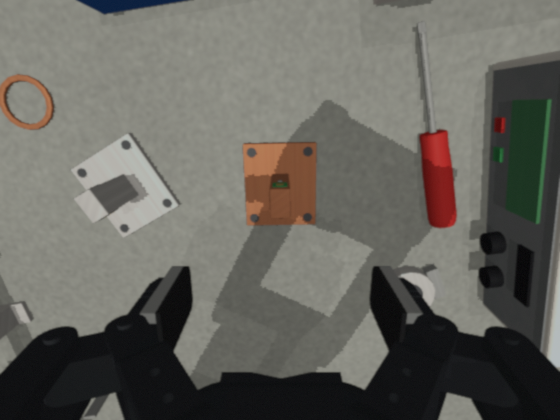

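The copper mount with the green chip sits at (280,184), parallel to the tool, and the spare is at (123,185). Descend and grip by the mast across its 16 mm y faces.

```bash
python3 -m handwheel '[[[35,2.6,-1.9],[-0.014,0,0],80],[[75,2.6,-1.9],[-0.014,0,0],80],[[110,2.6,-1.9],[-0.014,0,0],80],[[135,2.6,-1.9],[-0.014,0,0],80],[[148,2.6,-1.9],[-0.014,0,0],80],[[153,2.6,-1.9],[-0.014,0,0],80],[[153,2.6,-1.9],[-0.014,0,0],60],[[153,2.6,-1.9],[-0.014,0,0],40],[[153,2.6,-1.9],[-0.014,0,0],25],[[153,2.6,-1.9],[-0.014,0,0],8],[[153,2.6,-1.9],[-0.014,0,0],8],[[153,2.6,-1.9],[-0.014,0,0],8],[[153,2.6,-1.9],[-0.014,0,0],8],[[153,2.6,-1.9],[-0.014,0,0],8],[[153,2.6,-1.9],[-0.014,0,0],8],[[153,2.6,-1.9],[-0.014,0,0],8]]'; python3 -m handwheel '[[[-1,0,0],[0,0,0],8],[[-4,0,0],[0,0,0],8],[[-15,0,0],[0,0,0],8],[[-40,0,0],[0,0,0],8],[[-75,0,0],[0,0,0],8],[[-110,0,0],[0,0,0],8],[[-145,0,0],[0,0,0],8],[[-180,0,0],[0,0,0],8],[[-195,0,0],[0,0,0],8],[[-200,0,0],[0,0,0],8],[[-200,0,0],[0,0,0],8]]'
python3 - <<'E'
from look import *
c=grab('wrist','w7');W=cloud(c);s,p,o=pose();M=o.as_matrix()
print(s['time'],p.round(1),M.round(4).tolist(),np.degrees(np.arctan2(M[1,2],M[0,2])))
# foot top plane: copper pts
hsv=cv2.cvtColor(c['color'],cv2.COLOR_BGR2HSV);cop=(hsv[...,0]<16)&(hsv[...,1]>100)
L=(W-p)@M; k=cop&(np.hypot(L[...,1],L[...,2])<70)&(L[...,0]<80)
q=L[k];print(len(q),np.percentile(q[:,0],[5,25,50,75,95]))
E
```

```text
time: 15.58
eef_pos: [600.1, -326.9, 21.6]
orientation: [0.467, 0.531, 0.466, -0.531]
wrist_force: [-1.4, 1.7, 8.2]
finger_gap: 0.179
time: 16.5
eef_pos: [599.8, -326.7, 221.8]
orientation: [0.467, 0.531, 0.466, -0.531]
wrist_force: [-0.1, -1.0, -7.0]
finger_gap: 0.178
16.55 [ 599.5 -326.5  219.8] [[-0.0006, 0.9917, -0.1283], [0.0003, -0.1283, -0.9917], [-1.0, -0.0006, -0.0003]] -97.37342895021736
14596 [-49.37833807 -17.6610501   10.52347437  11.11241622  11.86940495]
```

View pics/w7.png

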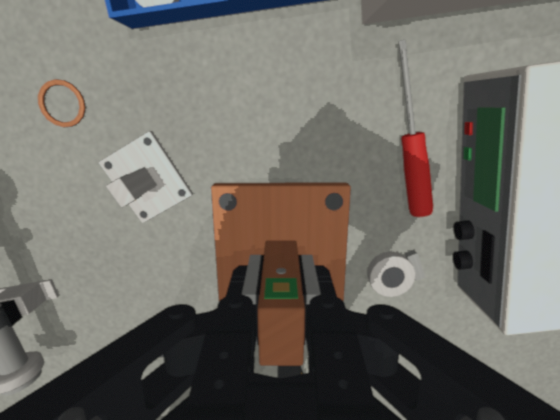

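The mount is held level, with the foot at (281,235) and the green chip at (281,289). Its underside is about 199 mm up. Carry it over the line to a point 12 mm beyond the block centre.

```bash
python3 -m handwheel '[[[-15,0,-20],[0,0,0],8],[[-15,-8,-55],[-0.05,0,0],8],[[-15,-16,-93],[-0.1,0,0],8],[[-15,-20,-130],[-0.15,0,0],8],[[-15,-25,-168],[-0.2,0,0],8],[[-15,-30,-206],[-0.25,0,0],8],[[-15,-35,-244],[-0.3,0,0],8],[[-15,-40,-282],[-0.35,0,0],8],[[-15,-45,-320],[-0.4,0,0],8],[[-15,-50,-358],[-0.431,0,0],8],[[-15,-55,-396],[-0.431,0,0],8],[[-15,-60,-434],[-0.431,0,0],8],[[-15,-65,-472],[-0.431,0,0],8],[[-15,-70,-510],[-0.431,0,0],8],[[-15,-75,-548],[-0.431,0,0],8],[[-15,-80,-575],[-0.431,0,0],8],[[-15,-80,-585],[-0.431,0,0],8],[[-15,-80,-585],[-0.431,0,0],8],[[-15,-80,-585],[-0.431,0,0],8]]'
python3 - <<'E'
from look import *
s,p,o=pose();M=o.as_matrix();a=np.radians(17.35)
print(s['time'],p.round(1),M.round(4).tolist(),np.degrees(np.arctan2(M[1,2],M[0,2])),s['wrist_force'])
for e in(12,0):print(e,M.T@np.r_[np.array([584.1,260.2])+e*np.array([np.cos(a),np.sin(a)])-p[:2],65+21-p[2] if e else 45+21-p[2]])
E
```

```text
time: 18.13
eef_pos: [594.9, 263.8, 233.3]
orientation: [0.569, 0.418, 0.57, -0.42]
wrist_force: [0.2, -0.6, -6.8]
finger_gap: 0.178
18.1333 [594.9 263.8 233.3] [[-0.0028, 0.9544, 0.2986], [-0.0013, 0.2986, -0.9544], [-1.0, -0.0031, 0.0004]] -72.62599531683382 [ 0.23083647 -0.58041255 -6.77932425]
12 [147.3429976    1.06309135   0.14898829]
0 [ 1.67380229e+02 -1.08746295e+01  1.35948154e-01]
```

```bash
python3 -m handwheel '[[[25,1,0],[0,0,0],8],[[55,1,0],[0,0,0],8],[[85,1,0],[0,0,0],8],[[110,1,0],[0,0,0],8],[[130,1,0],[0,0,0],8],[[142,1,0],[0,0,0],8],[[147,1,0],[0,0,0],8],[[147,1,0],[0,0,0],8],[[147,1,0],[0,0,0],8]]'
cat > st4.py <<'E'
from look import *
import sys
s,p,o=pose();M=o.as_matrix();t=sys.argv[1]
print(s['time'],p.round(1),M.round(4).tolist(),np.degrees(np.arctan2(M[1,2],M[0,2])),np.round(s['wrist_force'],1))
tiles=[]
for n in('scene','side'):
    c=grab(n,t+n);W=cloud(c);L=(W-p)@M
    u,v=proj(c,[584,260,50])[0].astype(int)
    tiles.append(cv2.resize(c['color'][v-50:v+40,u-60:u+60],(800,600) if 0 else (400,300),interpolation=cv2.INTER_CUBIC))
c=grab('wrist',t+'wrist');hsv=cv2.cvtColor(c['color'],cv2.COLOR_BGR2HSV)
cop=(hsv[...,0]<16)&(hsv[...,1]>90);W=cloud(c);L=(W-p)@M
k=cop&(abs(L[...,0]-12)<4)&(abs(L[...,1])<50)&(abs(L[...,2])<45)
A=np.c_[W[k][:,:2]-p[:2],np.ones(k.sum())];f=np.linalg.lstsq(A,W[k][:,2],rcond=None)[0];print('foot top plane slope xy, z at TCP',f,k.sum())
k2=cop&(abs(W[...,2]-35.8)<3)&(abs(L[...,1])<70)&(abs(L[...,2])<60);print('block pts',k2.sum())
for nm,kk in(('foot',k),('block',k2)):
    q=np.argwhere(cv2.morphologyEx(kk.astype(np.uint8),cv2.MORPH_OPEN,np.ones((3,3)))>0)[:,::-1]
    if len(q)<50: continue
    P=ray(c,q,f[2]-.8 if nm=='foot' else 35);P=(P-p)@M;r=cv2.minAreaRect(P[:,1:].astype(np.float32))
    print(nm,'tool y,z range',P[:,1:].min(0).round(1),P[:,1:].max(0).round(1),'ang',r[2],r[1])
w=c['color'];tiles=[np.vstack(tiles),cv2.resize(w[:300,130:430],(400,400))]
tiles[1]=np.vstack([tiles[1],np.zeros((200,400,3),np.uint8)])
cv2.imwrite('pics/'+t+'.png',np.hstack(tiles))
E
python3 st4.py e1
```

```text
time: 18.88
eef_pos: [596.9, 263.8, 89.4]
orientation: [0.57, 0.419, 0.569, -0.419]
wrist_force: [-0.1, 0.5, -6.3]
finger_gap: 0.183
18.8833 [596.9 263.8  89.4] [[0.001, 0.9548, 0.2973], [0.0002, 0.2973, -0.9548], [-1.0, 0.001, 0.0002]] -72.70448914023638 [-0.1  0.5 -6.3]
foot top plane slope xy, z at TCP [-5.62939184e-03 -1.42580440e-03  7.72270723e+01] 10138
block pts 414
foot tool y,z range [-22.8 -34.5] [40.3 33.4] ang 89.9722900390625 (67.80545806884766, 63.16250228881836)
block tool y,z range [ 31.8 -39.2] [33.7 38.3] ang 89.97183227539062 (77.54907989501953, 1.8676425218582153)
```

View pics/e1.png

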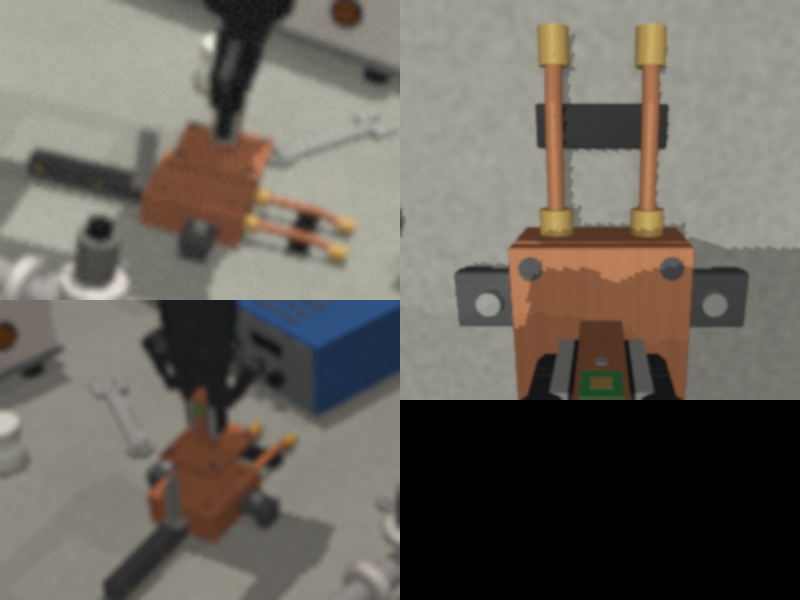

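The wrist tile shows the foot parallel to the block (both 89.97°) and laterally centred to within 0.1 mm. The foot is 12–13 mm beyond centre and about 33 mm above the block, and the square is still standing against the face. Slide back 13 mm, then lower 23 mm.

```bash
python3 -m handwheel '[[[0,-3,0],[0,0,0],8],[[0,-7,0],[0,0,0],8],[[0,-11,0],[0,0,0],8],[[0,-13,0],[0,0,0],8],[[0,-13,0],[0,0,0],8],[[5,-13,0],[0,0,0],8],[[10,-13,0],[0,0,0],8],[[15,-13,0],[0,0,0],8],[[20,-13,0],[0,0,0],8],[[23,-13,0],[0,0,0],8],[[23,-13,0],[0,0,0],8],[[23,-13,0],[0,0,0],8],[[23,-13,0],[0,0,0],8]]'; python3 st4.py e2
```

```text
time: 20.12
eef_pos: [584.1, 260.3, 65.6]
orientation: [0.57, 0.419, 0.57, -0.419]
wrist_force: [0.4, -0.2, -6.9]
finger_gap: 0.179
20.1167 [584.1 260.3  65.6] [[0.0002, 0.9547, 0.2977], [0.0, 0.2977, -0.9547], [-1.0, 0.0002, 0.0001]] -72.6801580610913 [ 0.4 -0.2 -6.9]
foot top plane slope xy, z at TCP [-6.21717685e-03 -1.96761052e-03  5.30014351e+01] 10202
block pts 3691
foot tool y,z range [-23.8 -34.3] [40.1 33.7] ang 89.98662567138672 (67.92961120605469, 63.8243293762207)
block tool y,z range [-37.6 -40. ] [46.8 39.9] ang 0.015485160984098911 (84.3809814453125, 79.9360580444336)
```

```bash
python3 -m handwheel '[[[-0.6,0.4,0],[0,0,0],8],[[-0.6,0.4,0],[0,0,0],8],[[-0.6,0.4,0],[0,0,0],8],[[-0.6,0.4,0],[0,0,0],8],[[-0.6,0.4,0],[0,0,0],8],[[-0.6,0.4,0],[0,0,0],8]]'; python3 st4.py e3
python3 - <<'E'
from look import *
c=pickle.load(open('e3wrist.pkl','rb'));W=cloud(c)
k=abs(W[...,2])<7;A=np.c_[W[k][:,:2]-[584,260],np.ones(k.sum())];print('bench slope',np.linalg.lstsq(A,W[k][:,2],rcond=None)[0])
for n in('scene','side'):
    a=pickle.load(open('e1'+n+'.pkl','rb'));W=cloud(a)
    c=pickle.load(open('e3'+n+'.pkl','rb'));V=cloud(c)
    for nm,X in(('e1',W),('e3',V)):
        q=X[(X[...,2]>14)&(X[...,2]<27)&(np.hypot(X[...,0]-470,X[...,1]-225)<50)]
        hsv=0;r=cv2.minAreaRect(q[:,:2].astype(np.float32));print(n,nm,'stock',np.round(r[0],1),np.round(r[1],1),round(r[2],1))
        q=X[(X[...,2]>60)&(X[...,2]<85)&(np.hypot(X[...,0]-531,X[...,1]-244)<14)];print(' blade',len(q),q.mean(0).round(1))
E
```

```text
time: 20.77
eef_pos: [584.3, 260.3, 66.0]
orientation: [0.57, 0.419, 0.57, -0.419]
wrist_force: [0.1, 0.0, -6.2]
finger_gap: 0.176
20.7667 [584.3 260.3  66. ] [[-0.0001, 0.9547, 0.2977], [-0.0001, 0.2977, -0.9547], [-1.0, -0.0001, 0.0001]] -72.68009187621816 [ 0.1  0.  -6.2]
foot top plane slope xy, z at TCP [-5.61106966e-03 -1.21689883e-03  5.32559231e+01] 10193
block pts 3596
foot tool y,z range [-23.8 -34.3] [40.1 33.7] ang 89.9869155883789 (67.93763732910156, 63.8465576171875)
block tool y,z range [-37.8 -40. ] [46.2 39.9] ang 0.2197236567735672 (84.01830291748047, 79.88884735107422)
bench slope [-2.06465552e-04 -1.10601904e-03  9.06523730e-01]
scene e1 stock [471.5 225.8] [94.6 28. ] 16.3
 blade 34 [532.4 244.7  69.5]
scene e3 stock [471.4 225. ] [95.3 24.1] 17.4
 blade 32 [531.8 243.9  70. ]
side e1 stock [470.3 222.3] [98.2 23. ] 17.4
 blade 21 [531.4 240.7  69.2]
side e3 stock [471.3 223. ] [97.6 25.6] 18.9
 blade 21 [530.6 240.5  69. ]
```

```bash
python3 -c "
from rig import finish_job;print(finish_job())"
```

```text
the job is handed in; nothing more can be done
None
```

The job is done and handed in at about 21 s: the middle-sized try square stands against the block, and the arm is still holding the copper mount above it.

**Square:** I slid it along the bench to the block until it stopped moving and the push rose to about 20 N, then let go. From above, its end was flush within about 0.5 mm and parallel within 0.1°. It is about 0.7 mm off the middle of the face. It had not visibly moved when I last checked.

**Mount:** I gripped it by the mast across its 16 mm faces and carried it over the line with about 50 mm to spare above the gauge. My last measurements were:

| Check | Result |
|---|---|
| Gap above the block | about 9.5–10 mm |
| Centring | within about 0.3 mm |
| Edges parallel to the block's | within about 0.2° |
| Force at the wrist | only the weight, about 6 N, so it touches nothing |

**Checks that failed or disagreed:**
- **Level:** the depth fit of the foot showed a tilt of about 0.3°, although the tool itself reads level. I left it uncorrected, as it is close to what the camera can resolve.
- **Final picture:** I had reached the limit of 12 pictures, so the last check rests on measurements only.
- **Wrist camera:** it reads about 1 mm high; I allowed for that.

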